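# Release the carousel lock in the sample drawer

## Robot

A 7-joint arm with a two-finger parallel gripper is mounted at the origin on the work surface. World frame = base frame: x ahead of the robot, y to its left, z up, the work surface at z = 0. Lengths are in m, angles in rad, forces in N, time in s.
With the tool pointing down it reaches from about 0.425 to 0.875 m from the base axis. Payload 8.4 kg.
Tool frame: the origin (TCP) lies at the very end of the fingers, on their centre line; the grasp point (between the pads) lies 19 mm behind it (bot.tcp_to_grasp is the distance from the TCP to the grasp point, in m); z points along the fingers, y is the direction in which the jaws open and shut (so a half turn about z gives the same grasp; the last joint's range is limited). The gripper opens to 87 mm and grips with 3 to 60 N. Pads are 19 mm wide; open, the fingers measure 117 mm over their backs; the gripper's body (75 mm by 190 mm) begins 51 mm behind the grasp point.
Start: joints at [1.207, 0.333, 0.04, 1.465, -0.013, 1.343, -0.059], TCP at [0.17, -0.627, 0.201] pointing down, gripper open.
Joint ranges: [-2.58, 2.58], [-0.38, 2.09], [-1.3, 1.39], [0.25, 2.4], [-1.5, 4.64], [0.08, 2.09], [-2.65, 2.65]. Speed limits (rad/s): [2.22, 2.22, 2.79, 2.79, 3.14, 3.14, 3.14].

## Interface

Orientations are given as a unit quaternion [x, y, z, w].
In Python, from rig import bot gives the robot as it stands. The module is installed in compiled form; this text tells all that it offers.
- The arm moves only by the tool jog_arm, never from a script. Its argument "moves" is text: rows parted by semicolons, each of 7 numbers parted by spaces: the shift along the tool's x, y, z in m, then the turn, a rotation vector about the tool's x, y, z in degrees, then the opening, from -1 (shut) to 1 (fully open). In form: dx dy dz ax ay az jaw; .... A call has 1 to 12 rows; each row shifts and turns the commanded pose from where the row before left it, along the tool's axes as they then stand; what a row does not reach is not made up. A row lasts 1/8 s, in which the tool goes at most 62.5 mm and 10.7 degrees, less where a joint would pass 70% of its speed; a pose out of reach is approached as far as the arm can. A call is refused whole if a number of a shift passes 0.0625 or a number of a turn 10.7, either way. A call with a gripper value outside its range is refused whole. The fingers move at their own pace and stop on an object; "squeeze" is the grip in N (left out, the last holds). Time passes only in rows, so rows that do not move let the fingers close. It gives the time, the measured TCP pose, the force and the opening at its end, in the units of the state.
- bot.observe(): the state, without advancing time (a new reading comes with each control period).
- bot.grab_frame(name): name is "side" or "top" or "wrist"; returns (picture, depth): 384x512x3 uint8, red, green, blue; 384x512 float32, m along the optical axis (not along the pixel's ray), 0 where there is no reading.
- bot.camera_model(name): a dict with "fx", "fy", "cx", "cy" (pixels), "rvec" (rotation vector, rad) and "tvec" (3), from world to camera coordinates, as OpenCV has them; the wrist camera has in their place "T_tool_cam" (4x4, takes a point from camera to tool coordinates, whose origin is the TCP and whose axes are the flange's). Camera axes: x right, y down, z forward; pixel columns grow to the right and rows downward; lengths in m; the calibration is good to about 2 mm. A picture is of the moment at which its call begins: read the wrist's pose just before it. camera_model takes no time and is no camera call.
- bot.close_job(): hands the job in, once; it reports no verdict.
Trained networks look in the newest picture that a camera, given by its name, has taken for a name from the list of things; names that differ only in an ending like _2 or _b are one class to them, and where a whole thing is asked for, a point or a joint stands for the part that bears it (a point fixed in the world has none). Each returns a list of dicts, best first, with "confidence" (0 to 1); they miss things now and then, are a little off and sometimes report something else, mostly with a low value. They report only what shows in the picture. A call takes as long as a camera call.
- bot.spot_in(target, camera): "centre" ([x, y, z] in m, in the coordinates of the camera as it stood for that picture, good to about 4 mm: the middle of the surface that is visible of it).
The state is a dict: "time_s": time; "q": joint angles; "qd": joint speeds; "joint_torque": joint torques, N m; "tool_pos": TCP position; "eef_rot": TCP orientation; "wrist_force": force on the tool from outside, world axes, zero at the start; "torque": the same for the moment, N m; "grip_width": finger opening in m.
Only numpy, scipy, OpenCV 4.12 (cv2) and the standard library are available. Lean on these libraries where they do the work, as an engineer would, in place of code of your own. Each camera call takes 0.05 s, during which the arm holds its last target. There are 200 camera calls.

## Task

Pull the blue-fronted sample drawer out of its white cabinet to its stop. Then take the red knob of the spring plunger inside it, pull it straight up as far as it goes so that the pin is out of the vial carousel, and finish still gripping the knob, holding it up there: a colleague will turn the carousel. Leave the other things on the bench and on the cabinet as they are.

Things in the scene. Friction and masses are not known exactly. Their poses are not given: they have to be found in the camera images.
- cabinet: white bench-top cabinet with a blue drawer front, 300 deep (x) x 240 wide (y) x 165 high, fixed to the bench; it stands left or right in the back row. Origin: at bench height under the middle of the shut drawer's blue face; its -x axis points out of the front, the way the drawer slides. The drawer's blue front is 12 thick, 232 wide, its top edge 150 above the bench
- drawer (a joint): drawer opening: 0 shut, 0.18 m at its stop; starts up to 0.025 open; slides freely (about 2 N) and stays where it is left
- drawer_handle (a point): middle of the steel bar handle on the drawer front: a round bar 10 thick, 110 long along the cabinet's y, its axis 45 in front of the blue face and 128 above the bench, on two end posts 90 apart; can be pinched from above
- index_plunger (a joint): lift of the spring plunger: 0 with the pin seated, 0.016 m at its upper stop; the pin leaves the hole at 0.007. The spring pulls it down with 3 N when seated and 9 N at the stop, and snaps it back when let go. Its pin locks the vial carousel on the drawer: a white disc 128 across, centre 52 behind the knob, with six blue-capped vials, tops 82 above the bench
- red_knob: red round knob on top of the plunger, 26 diameter, 22 high, upright. Origin: centre of its underside, 98 above the bench when seated, on a brass barrel 18 across, 24 high, over a dark bracket 74 high. It rides on the drawer's middle line, 60 behind the back of the blue front, hidden in the cabinet until the drawer is out; then 120 is free between it and the cabinet's front
- heater: white dry block heater 220 deep x 160 wide x 110 high with an aluminium block, fixed, in the back row beside the cabinet. Origin: at bench height under the middle of its front face; -x points out of it
- beaker: glass beaker 68 across, 90 high, loose, in front of the heater. Origin: centre of its underside
- petri_stack: stack of two petri dishes, 90 across, 28 high, loose, on the cabinet's top (165 above the bench). Origin: centre of its underside
- tube_rack: wire rack of blue-capped tubes, 190 x 90 x 123 high, loose, at the left. Origin: centre of its underside
- syringe: large syringe without needle, lying, 175 long, 29 high, loose, at the left. Origin: under its barrel's middle
- marker: black marker pen with blue cap, 135 long, 16 high, lying loose before the robot. Origin: under its middle
- burner: gas burner with green foot 90 across, 128 high, loose, at the right. Origin: centre of its underside
- pen_cup: white plastic cup of pens, 84 across, 100 high (pens to 155), loose, at the right. Origin: centre of its underside

How it is judged:
By the outcome, as a careful person would: the job done as asked, in the order asked, and still so for the second after the job is handed in, while the arm keeps its last pose, push and grip.
It also fails if it takes over 43 s, if anything falls off the work surface, if the arm or the gripper's body presses on something with over 40 N, if the wrist force passes 120 N, or if a joint passes its speed limit or range.

## Working session

There is one attempt and no reset: what is moved stays moved. The work goes in short steps, Python scripts to look and compute and a tool call to move; the robot and the scene stay as the last step left them, time stands still between calls to the robot, and variables do not carry over. Pictures are saved under pics/ and viewed, about 8 in all and at most 12, crops included, and the job is handed in when it is done.

Besides the shell and the picture viewer there is one more tool, called after "Request:" as name(argument=value, ...) on one line, values as JSON. jog_arm: Moves the arm, as the interface text tells. Its arguments: {"type":"object","properties":{"moves":{"type":"string"},"squeeze":{"type":"number"}},"required":["moves"]}

```bash
mkdir -p pics; cat > h.py <<'E'
import numpy as np, cv2
from rig import bot
from scipy.spatial.transform import Rotation as R
def T_wc(name, st=None):
    m=bot.camera_model(name); T=np.eye(4)
    if 'rvec' in m:
        T[:3,:3]=R.from_rotvec(np.ravel(m['rvec'])).as_matrix(); T[:3,3]=np.ravel(m['tvec']); return np.linalg.inv(T)
    T[:3,:3]=R.from_quat(st['eef_rot']).as_matrix(); T[:3,3]=st['tool_pos']
    return T@np.array(m['T_tool_cam'])
def grab(name,fn=None):
    st=bot.observe(); im,d=bot.grab_frame(name); T=T_wc(name,st); m=bot.camera_model(name)
    if fn: cv2.imwrite('pics/'+fn,im[:,:,::-1])
    v,u=np.mgrid[:384,:512]
    P=np.stack([(u-m['cx'])/m['fx']*d,(v-m['cy'])/m['fy']*d,d],-1)@T[:3,:3].T+T[:3,3]
    P[d==0]=np.nan
    return im,P,T
def spot(t,name,T):
    for r in bot.spot_in(t,name)[:2]:
        print(name,t,round(r['confidence'],2),np.round(T[:3,:3]@np.array(r['centre'])+T[:3,3],4))
E
python3 - <<'E'
from h import *
for c in ('top','side'):
    im,P,T=grab(c,c+'1.png')
    for t in ('drawer_handle','cabinet'): spot(t,c,T)
    hsv=cv2.cvtColor(im,cv2.COLOR_RGB2HSV)
    print(c,T[:3,3].round(2))
    m=cv2.inRange(hsv,(95,80,40),(130,255,255))>0
    n,l,s,ce=cv2.connectedComponentsWithStats(m.astype(np.uint8))
    for i in range(1,n):
        if s[i,4]>60: print(s[i],np.nanmedian(P[l==i],0).round(3))
    np.save(c+'P.npy',P)
a=cv2.imread('pics/top1.png');b=cv2.imread('pics/side1.png')
cv2.imwrite('pics/both.png',cv2.resize(np.vstack([a,b]),(400*1,600)))
print(bot.observe())
E
```

```text
top drawer_handle 0.75 [0.642  0.1564 0.1259]
top cabinet 0.71 [0.789  0.177  0.1647]
top [0.4  0.02 1.38]
[403  51  11  11  92] [ 0.997 -0.531  0.149]
[427  51  12  12 100] [ 0.997 -0.616  0.148]
[379  52  11  11  95] [ 0.997 -0.446  0.148]
[439 106  33  13 423] [ 0.821 -0.72   0.08 ]
[174 154  69  12 312] [0.646 0.16  0.149]
[476 187  36  59 846] [ 0.411 -0.88   0.021]
side drawer_handle 0.58 [0.6349 0.1781 0.1111]
side drawer_handle 0.17 [ 0.5241 -0.1105  0.0582]
side cabinet 0.57 [0.7832 0.2498 0.1635]
side [0.19 1.27 1.49]
[ 474   23   38  177 4591] [-0.674 -1.44  -0.396]
[221  88  14  14 119] [ 0.823 -0.722  0.077]
[285  90  41  21 288] [ 0.399 -0.878  0.018]
[197 196  16  47 178] [0.644 0.171 0.147]
{'time_s': 0.3, 'q': array([ 1.20677923,  0.33346205,  0.03988861,  1.46568359, -0.01340975,
        1.34327964, -0.05851689]), 'qd': array([-0.00074274, -0.00301516,  0.00141655, -0.00383785, -0.00030875,
        0.00108249, -0.00113094]), 'joint_torque': array([-5.52894890e-04, -6.55410004e+01,  1.33195426e+00, -4.03439105e+01,
       -5.97595959e-02,  3.99141025e-02,  8.30679278e-05]), 'tool_pos': array([ 0.1700673 , -0.62717306,  0.20073733]), 'eef_rot': array([ 9.91249562e-01,  1.32000852e-01, -4.91909013e-05, -2.79138511e-04]), 'wrist_force': array([ 0.69514216, -0.55553909, -0.78306208]), 'torque': array([-0.046726  , -0.00074943,  0.03232141]), 'grip_width': 0.08692852222984888}
```

View pics/top1.png

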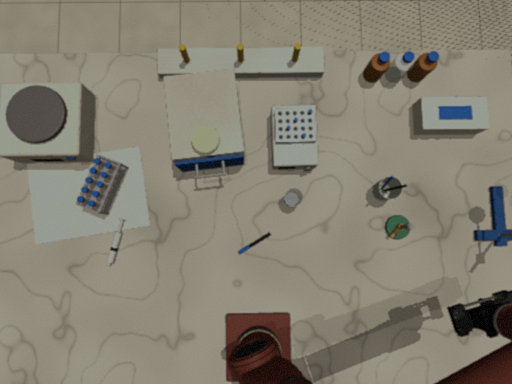

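View pics/side1.png

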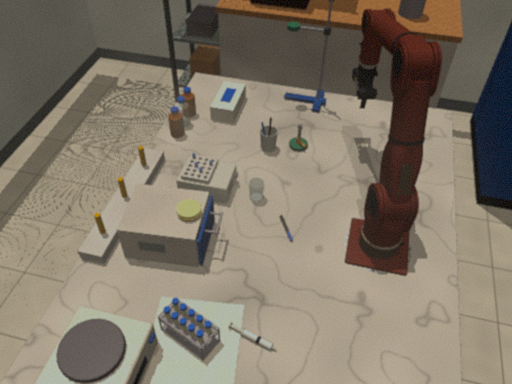

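```bash
python3 - <<'E'
from h import *
im,P,T=grab('top')
for t in ('petri_stack','beaker','burner','marker','pen_cup','heater'): spot(t,'top',T)
hsv=cv2.cvtColor(im,cv2.COLOR_RGB2HSV)
m=(cv2.inRange(hsv,(95,80,40),(130,255,255))>0)&(abs(P[...,1]-.16)<.16)&(abs(P[...,0]-.65)<.06)
q=P[m]; print(len(q),q.min(0),q.max(0))
t=q[q[:,2]>.14]
f=np.polyfit(t[:,1],t[:,0],1); print('front dx/dy',f, np.degrees(np.arctan(f[0])),np.median(t[:,0]),t[:,1].min(),t[:,1].max())
h=P[(P[...,2]>.118)&(P[...,2]<.14)&(P[...,0]<.635)&(P[...,0]>.54)&(abs(P[...,1]-.16)<.1)]
print(len(h),h.min(0),h.max(0),np.median(h,0))
f=np.polyfit(h[:,1],h[:,0],1); print(f)
c=P[(abs(P[...,2]-.165)<.006)&(abs(P[...,1]-.17)<.2)&(P[...,0]>.6)]
r=cv2.minAreaRect(c[:,:2].astype(np.float32)); print('top',r)
pt=P[(P[...,2]>.183)&(P[...,2]<.21)&(abs(P[...,1]-.17)<.12)&(P[...,0]>.6)&(P[...,0]<.95)]
print('petri',len(pt),cv2.minEnclosingCircle(pt[:,:2].astype(np.float32)))
st=bot.observe();print(R.from_quat(st['eef_rot']).as_matrix().round(3))
s=cv2.resize(im[120:220,140:340],None,fx=4,fy=4,interpolation=cv2.INTER_CUBIC); cv2.imwrite('pics/c1.png',s[:,:,::-1])
E
```

```text
top petri_stack 0.85 [0.7025 0.1649 0.1941]
top beaker 0.5 [ 0.523  -0.139   0.0193]
top burner 0.75 [ 0.4146 -0.5097  0.0187]
top marker 0.58 [0.3674 0.007  0.0135]
top pen_cup 0.67 [ 0.5497 -0.4767  0.0648]
top heater 0.72 [ 0.7339 -0.1377  0.0853]
333 [0.6279259  0.04622084 0.01375253] [0.69051801 0.2731145  0.15610441]
front dx/dy [-0.10771502  0.66195429] -6.147912179102079 0.6454644584342081 0.04622083987306416 0.2731145035888085
167 [0.58529529 0.09762532 0.11860057] [0.63452593 0.25844455 0.1393152 ] [0.59843775 0.16892526 0.13087918]
[0.11259554 0.58707597]
top ((0.7987882494926453, 0.1749572604894638), (0.2896379828453064, 0.24054786562919617), 6.161829471588135)
petri 593 ((0.7049257755279541, 0.16537708044052124), 0.04558868706226349)
[[ 0.965  0.262 -0.   ]
 [ 0.262 -0.965  0.   ]
 [-0.    -0.    -1.   ]]
```

View pics/c1.png

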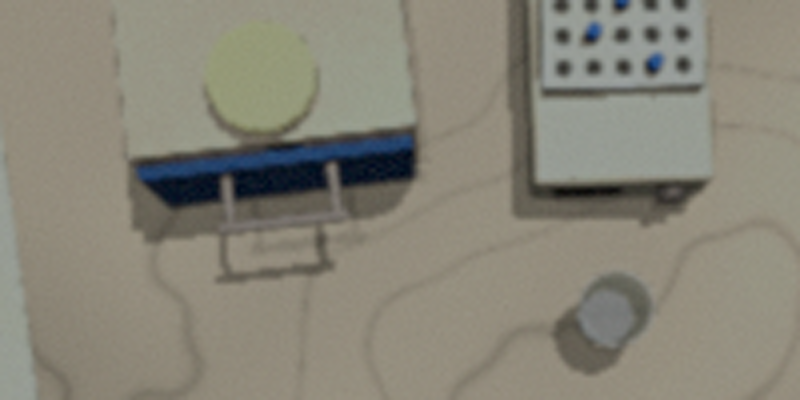

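Request:
jog_arm(moves="0 0 -0.06 0 0 9 0; 0 0 -0.06 0 0 0 0; 0.034 -0.0484 0 0 0 0 0; 0.034 -0.0484 0 0 0 0 0; 0.034 -0.0484 0 0 0 0 0; 0.034 -0.0484 0 0 0 0 0; 0.034 -0.0484 0 0 0 0 0; 0.034 -0.0484 0 0 0 0 0; 0.034 -0.0484 0 0 0 0 -1; 0.034 -0.0484 0 0 0 0 -1; 0.034 -0.0484 0 0 0 0 -1; 0.034 -0.0484 0 0 0 0 -1")

```text
time_s: 2.15
tool_pos: [0.4567, -0.1078, 0.3214]
eef_rot: [0.999, 0.054, 0.0, 0.0]
wrist_force: [0.6, -0.5, -0.0]
grip_width: 0.0115
```

Request:
jog_arm(moves="0.03 -0.0484 0 0 0 0 -1; 0.03 -0.0484 0 0 0 0 -1; 0.03 -0.0484 0 0 0 0 -1; 0.02 -0.0484 0 0 0 0 -1; 0 -0.04 0 0 0 0 -1; 0 0 0 0 0 0 -1")

```text
time_s: 2.9
tool_pos: [0.5394, 0.1387, 0.3212]
eef_rot: [0.998, 0.057, -0.0, -0.001]
wrist_force: [0.1, -0.2, 0.2]
grip_width: 0.0008
```

```bash
python3 - <<'E'
from h import *
im,P,T=grab('wrist','w1.png')
spot('drawer_handle','wrist',T); spot('petri_stack','wrist',T)
st=bot.observe();print(st['time_s'],st['tool_pos'],st['grip_width'],R.from_quat(st['eef_rot']).as_matrix().round(3)); print(T[:3,:3].round(2),T[:3,3])
np.save('wP.npy',P)
hsv=cv2.cvtColor(im,cv2.COLOR_RGB2HSV)
t=P[(cv2.inRange(hsv,(95,80,40),(130,255,255))>0)&(abs(P[...,2]-.15)<.006)]
print('blue top',len(t),t.min(0),t.max(0),np.median(t,0),np.polyfit(t[:,1],t[:,0],1))
h=P[(P[...,2]>.118)&(P[...,2]<.139)&(P[...,0]<.61)&(P[...,0]>.56)]
print('bar',len(h),h.min(0),h.max(0),np.median(h,0))
E
```

```text
wrist drawer_handle 0.8 [0.6484 0.1558 0.1319]
wrist petri_stack 0.81 [0.6882 0.1683 0.1949]
wrist petri_stack 0.72 [ 0.5258 -0.1434  0.0623]
3.05 [0.54054501 0.13343625 0.32105547] 0.00022457588553632238 [[ 0.994  0.106  0.   ]
 [ 0.106 -0.994 -0.001]
 [ 0.     0.001 -1.   ]]
[[ 0.11 -0.95 -0.29]
 [-0.99 -0.11 -0.03]
 [-0.    0.29 -0.96]] [0.61858737 0.1479949  0.50478972]
blue top 2190 [0.62910176 0.04302484 0.14408056] [0.66358343 0.27263774 0.15268948] [0.64669195 0.15759005 0.14964919] [-0.10675417  0.66351486]
bar 784 [0.58618827 0.09884299 0.12779203] [0.6099024  0.20734235 0.13472247] [0.59736468 0.15774229 0.13172781]
```

View pics/w1.png

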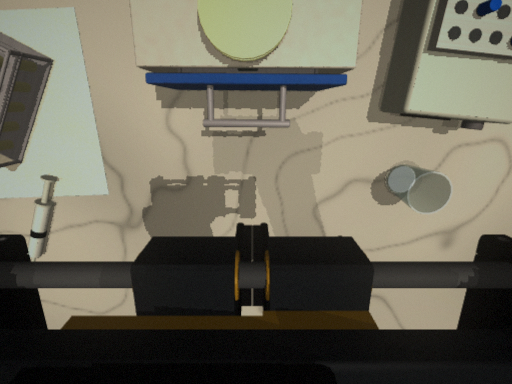

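Request:
jog_arm(moves="0.038 -0.007 0.02 0 0 0 -1; 0.038 -0.0065 0.04 0 0 0 -1; 0 0 0.04 0 0 0 -1; 0 0 0.04 0 0 0 -1; 0 0 0 0 0 0 -1")

```text
time_s: 3.68
tool_pos: [0.6132, 0.1534, 0.1781]
eef_rot: [0.999, 0.053, -0.003, 0.001]
wrist_force: [0.8, -0.4, 1.0]
grip_width: 0.0005
```

```bash
python3 - <<'E'
from h import *
im,P,T=grab('wrist','w2.png')
st=bot.observe();print(st['time_s'],st['tool_pos'],st['wrist_force'])
E
```

```text
3.725 [0.61431839 0.1543269  0.1807867 ] [0.33997274 0.16583726 1.21352146]
```

View pics/w2.png

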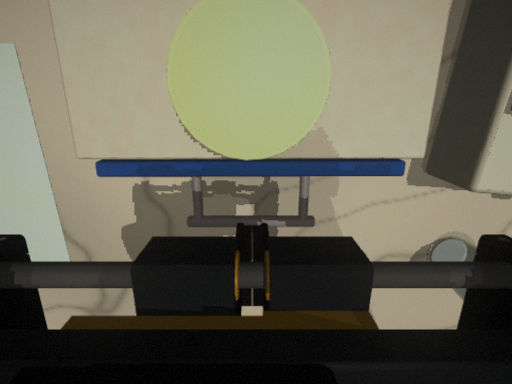

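Request:
jog_arm(moves="0 0 0 0 6 0 -1; -0.0015 0 0.022 0 0 0 -1; -0.0015 0 0.022 0 0 0 -1; -0.0015 0 0.022 0 0 0 -1; 0 0 0 0 0 0 -1")

```text
time_s: 4.35
tool_pos: [0.6173, 0.1556, 0.1159]
eef_rot: [0.997, 0.053, 0.052, -0.003]
wrist_force: [0.1, 0.6, -0.7]
grip_width: 0.0003
```

Request:
jog_arm(moves="-0.005 0 -0.0005 0 0 0 -1; -0.008 0 -0.0008 0 0 0 -1; -0.0149 0 -0.0016 0 0 0 -1; -0.0149 0 -0.0016 0 0 0 -1; -0.0149 0 -0.0016 0 0 0 -1; -0.0149 0 -0.0016 0 0 0 -1; -0.0149 0 -0.0016 0 0 0 -1; -0.0149 0 -0.0016 0 0 0 -1; -0.0149 0 -0.0016 0 0 0 -1; -0.01 0 -0.001 0 0 0 -1; -0.008 0 -0.0008 0 0 0 -1; -0.005 0 -0.0005 0 0 0 -1")

```text
time_s: 5.85
tool_pos: [0.4763, 0.1411, 0.1151]
eef_rot: [0.997, 0.054, 0.052, -0.003]
wrist_force: [0.2, 0.4, -0.3]
grip_width: 0.0006
```

Request:
jog_arm(moves="-0.005 0 -0.0005 0 0 0 -1; -0.005 0 -0.0005 0 0 0 -1; -0.005 0 -0.0005 0 0 0 -1; -0.005 0 -0.0005 0 0 0 -1")

```text
time_s: 6.35
tool_pos: [0.4563, 0.139, 0.1149]
eef_rot: [0.997, 0.054, 0.052, -0.003]
wrist_force: [-0.1, -0.2, 0.3]
grip_width: 0.0003
```

```bash
python3 - <<'E'
from h import *
im,P,T=grab('wrist','w3.png')
spot('red_knob','wrist',T);spot('drawer_handle','wrist',T)
st=bot.observe();print(st['time_s'],st['tool_pos'],st['wrist_force'])
E
```

```text
6.5 [0.45651558 0.1389085  0.11496606] [ 0.85369671 -0.40177717 -0.74286737]
```

View pics/w3.png

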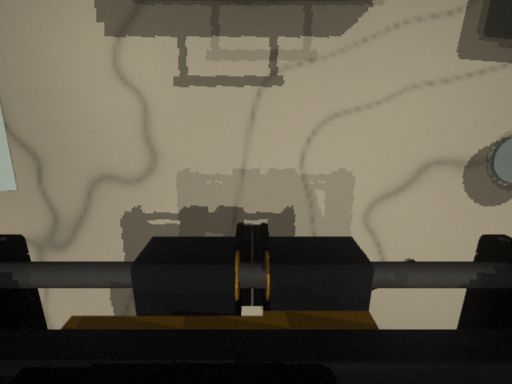

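```bash
python3 - <<'E'
from h import *
im,P,T=grab('top'); im2,P2,T2=grab('side')
m=bot.camera_model('wrist');print(m['fx'],m['fy'])
spot('drawer_handle','top',T)
hsv=cv2.cvtColor(im,cv2.COLOR_RGB2HSV)
t=P[(cv2.inRange(hsv,(95,80,40),(130,255,255))>0)&(abs(P[...,2]-.15)<.006)&(abs(P[...,1]-.16)<.16)]
print(len(t),np.median(t,0) if len(t) else 0)
a=cv2.resize(im[110:260,140:340],(800,600),interpolation=cv2.INTER_CUBIC); b=cv2.resize(im2[150:300,130:330],(800,600),interpolation=cv2.INTER_CUBIC)
cv2.imwrite('pics/c2.png',cv2.resize(np.hstack([a,b]),(800,300))[:,:,::-1])
E
```

```text
289.377996756562 289.377996756562
top drawer_handle 0.81 [0.6396 0.154  0.1228]
251 [0.64551615 0.15997125 0.14905806]
```

View pics/c2.png

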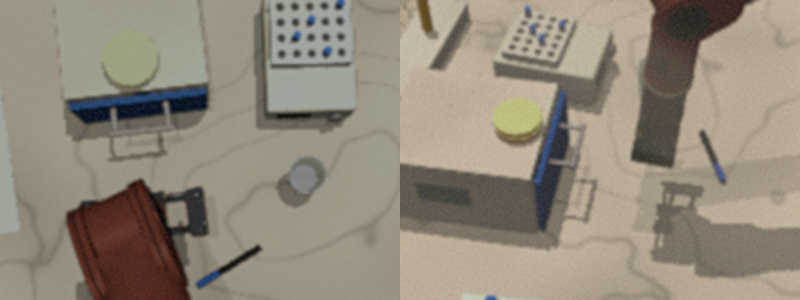

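```bash
python3 - <<'E'
from h import *
m=bot.camera_model('wrist');Tt=np.array(m['T_tool_cam']);print(Tt.round(4),m['cx'],m['cy'])
def pix(p):
    c=np.linalg.inv(Tt)@np.r_[p,1]; return (m['fx']*c[0]/c[2]+m['cx'],m['fy']*c[1]/c[2]+m['cy'],c[2])
for p in ([0,0,0],[.0095,0,0],[-.0095,0,0],[0,0,-.019],[-.018,0,.052]): print(p,np.round(pix(p),3))
im,P,T=grab('wrist')
st=bot.observe(); Rt=R.from_quat(st['eef_rot']).as_matrix()
for r in range(216,320,6): print(r,((P[r,[236,245,252,265]]-st['tool_pos'])@Rt).round(3).tolist())
E
```

```text
[[-0.000e+00 -9.577e-01 -2.879e-01  7.980e-02]
 [ 1.000e+00 -3.000e-04  1.100e-03 -5.000e-04]
 [-1.100e-03 -2.879e-01  9.577e-01 -1.835e-01]
 [ 0.000e+00  0.000e+00  0.000e+00  1.000e+00]] 251.7869424204649 191.84061064866842
[0, 0, 0] [2.52230e+02 2.26114e+02 1.99000e-01]
[0.0095, 0, 0] [2.52236e+02 2.13159e+02 1.96000e-01]
[-0.0095, 0, 0] [2.52224e+02 2.38717e+02 2.01000e-01]
[0, 0, -0.019] [2.52309e+02 2.38338e+02 1.81000e-01]
[-0.018, 0, 0.052] [252.068 221.271   0.254]
216 [[-0.037, -0.017, 0.112], [-0.037, -0.008, 0.113], [-0.036, 0.0, 0.111], [-0.037, 0.014, 0.112]]
222 [[-0.043, -0.017, 0.111], [-0.043, -0.008, 0.111], [-0.044, 0.0, 0.112], [-0.044, 0.014, 0.112]]
228 [[0.012, -0.009, -0.031], [0.01, -0.004, -0.026], [0.01, -0.0, -0.027], [0.012, 0.007, -0.03]]
234 [[0.012, -0.009, -0.038], [0.01, -0.004, -0.034], [0.011, -0.0, -0.035], [0.012, 0.007, -0.039]]
240 [[0.038, -0.005, -0.099], [0.011, -0.004, -0.043], [0.011, -0.0, -0.043], [0.012, 0.007, -0.045]]
246 [[0.036, -0.006, -0.099], [0.01, -0.004, -0.049], [0.008, -0.0, -0.045], [0.012, 0.006, -0.053]]
252 [[0.037, -0.
[... 496 characters left out ...]
[0.031, -0.005, -0.111], [0.03, -0.002, -0.109], [0.029, -0.0, -0.109], [0.03, 0.003, -0.11]]
288 [[0.03, -0.005, -0.112], [0.001, -0.003, -0.071], [0.001, -0.0, -0.071], [0.025, 0.004, -0.106]]
294 [[0.028, -0.005, -0.113], [-0.003, -0.003, -0.07], [-0.003, -0.0, -0.071], [0.025, 0.004, -0.109]]
300 [[0.019, -0.006, -0.103], [-0.006, -0.004, -0.07], [-0.006, -0.0, -0.07], [0.01, 0.004, -0.092]]
306 [[0.018, -0.005, -0.106], [-0.144, -0.008, 0.1], [-0.145, 0.0, 0.101], [0.008, 0.004, -0.093]]
312 [[0.016, -0.006, -0.105], [-0.152, -0.008, 0.099], [-0.152, 0.0, 0.099], [0.024, 0.003, -0.115]]
318 [[0.025, -0.005, -0.118], [0.024, -0.002, -0.118], [0.025, -0.0, -0.118], [0.024, 0.003, -0.118]]
```

Request:
jog_arm(moves="0 0 -0.03 0 0 0 1; 0 0 -0.03 0 0 0 1; 0 0 0 0 0 0 1; 0 0 0 0 0 0 1; 0 0 0 0 0 0 1; 0 0 0 0 0 0 1")

```text
time_s: 7.45
tool_pos: [0.4501, 0.1383, 0.1739]
eef_rot: [0.997, 0.054, 0.052, -0.003]
wrist_force: [-0.2, -0.5, -0.1]
grip_width: 0.053
```

```bash
cat > fing.py <<'E'
from h import *
import sys
im,P,T=grab('wrist',sys.argv[1])
st=bot.observe(); Rt=R.from_quat(st['eef_rot']).as_matrix(); L=(P-st['tool_pos'])@Rt
print(st['grip_width'],st['tool_pos'])
# finger points: near TCP, local coords
f=L[(abs(L[...,0])<.02)&(abs(L[...,1])<.07)&(L[...,2]>-.06)&(L[...,2]<.02)]
print(len(f)); 
for a in np.arange(-.06,.021,.005):
    g=f[(f[:,2]>=a)&(f[:,2]<a+.005)]
    if len(g): print(round(a,3),len(g),'x',g[:,0].min().round(3),g[:,0].max().round(3),'y',g[:,1].min().round(3),g[:,1].max().round(3))
E
python3 fing.py w4.png
```

```text
0.05641911911186834 [0.45011076 0.13830463 0.17405343]
1758
-0.06 265 x -0.009 0.012 y -0.039 0.038
-0.055 232 x 0.003 0.012 y -0.038 0.037
-0.05 277 x 0.0 0.013 y -0.037 0.036
-0.045 229 x -0.003 0.012 y -0.036 0.035
-0.04 204 x -0.004 0.012 y -0.035 0.035
-0.035 218 x -0.008 0.012 y -0.036 0.035
-0.03 205 x -0.009 0.013 y -0.036 0.035
-0.025 128 x -0.009 0.012 y -0.035 0.034
```

Request:
jog_arm(moves="0 0 0 0 0 0 -0.5; 0 0 0 0 0 0 -0.5; 0 0 0 0 0 0 -0.5; 0 0 0 0 0 0 -0.5")

```text
time_s: 8.0
tool_pos: [0.4504, 0.1383, 0.1746]
eef_rot: [0.997, 0.054, 0.052, -0.003]
wrist_force: [0.7, 0.4, -0.3]
grip_width: 0.0321
```

```bash
python3 fing.py w5.png; python3 -c "
import cv2,numpy as np
a=cv2.imread('pics/w4.png');b=cv2.imread('pics/w5.png');cv2.imwrite('pics/w45.png',np.hstack([a[180:],b[180:]])[:, :][::1,::1][:, :1024] if 0 else np.vstack([a[180:],b[180:]]))"
```

```text
0.02848734522858819 [0.45038321 0.13835404 0.17459853]
1548
-0.06 268 x -0.009 0.012 y -0.029 0.028
-0.055 195 x 0.009 0.012 y -0.028 0.027
-0.05 262 x 0.0 0.013 y -0.027 0.026
-0.045 197 x -0.001 0.012 y -0.026 0.025
-0.04 177 x -0.004 0.013 y -0.026 0.024
-0.035 173 x -0.008 0.012 y -0.025 0.025
-0.03 163 x -0.008 0.013 y -0.025 0.025
-0.025 113 x -0.005 0.012 y -0.025 0.024
```

View pics/w45.png

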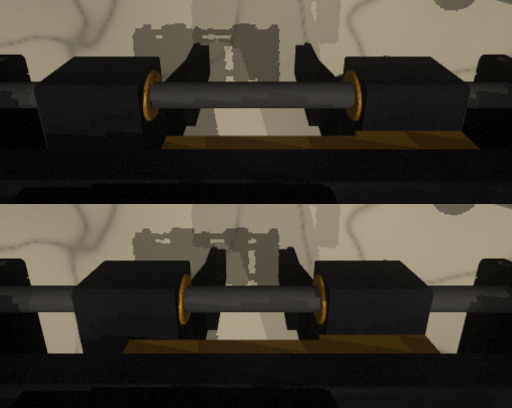

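Request:
jog_arm(moves="0.0425 0 0.0045 0 0 0 -1; 0.0425 0 0.0045 0 0 0 -1; 0.0425 0 0.0045 0 0 0 -1; 0.0425 0 0.0045 0 0 0 -1; 0 0 0 0 0 0 -1; -0.0023 0 0.0218 0 0 0 -1; -0.0023 0 0.0218 0 0 0 -1; -0.0023 0 0.0218 0 0 0 -1; -0.0023 0 0.0218 0 0 0 -1; 0 0 0 0 0 0 -1")

```text
time_s: 9.3
tool_pos: [0.6186, 0.1563, 0.0853]
eef_rot: [0.997, 0.054, 0.051, -0.003]
wrist_force: [-0.4, -0.8, -0.2]
grip_width: 0.0006
```

Request:
jog_arm(moves="-0.005 0 -0.0005 0 0 0 -1; -0.008 0 -0.0008 0 0 0 -1; -0.0149 0 -0.0016 0 0 0 -1; -0.0149 0 -0.0016 0 0 0 -1")

```text
time_s: 9.8
tool_pos: [0.5768, 0.1522, 0.0875]
eef_rot: [0.997, 0.054, 0.053, -0.003]
wrist_force: [2.0, 1.0, 2.0]
grip_width: 0.0005
```

```bash
python3 - <<'E'
from h import *
st=bot.observe(); im,P,T=grab('wrist','w6.png')
hsv=cv2.cvtColor(im,cv2.COLOR_RGB2HSV)
t=P[(cv2.inRange(hsv,(95,80,40),(130,255,255))>0)&(abs(P[...,2]-.15)<.006)&(abs(P[...,1]-.16)<.16)]
print(len(t),np.median(t,0) if len(t) else 0,st['tool_pos'],st['wrist_force'])
E
```

```text
13462 [0.60867844 0.15390306 0.14969517] [0.5768371  0.15218671 0.08750341] [1.95420005 0.96653835 1.99296135]
```

Request:
jog_arm(moves="-0.0149 0 -0.0016 0 0 0 -1; -0.0149 0 -0.0016 0 0 0 -1; -0.0149 0 -0.0016 0 0 0 -1; -0.0149 0 -0.0016 0 0 0 -1; -0.0149 0 -0.0016 0 0 0 -1; -0.0149 0 -0.0016 0 0 0 -1; -0.01 0 -0.001 0 0 0 -1; -0.006 0 -0.0006 0 0 0 -1; -0.006 0 -0.0006 0 0 0 -1; -0.005 0 -0.0005 0 0 0 -1")

```text
time_s: 11.1
tool_pos: [0.4609, 0.1396, 0.0868]
eef_rot: [0.997, 0.054, 0.052, -0.003]
wrist_force: [2.8, 0.2, -0.7]
grip_width: 0.0002
```

Request:
jog_arm(moves="-0.004 0 -0.0004 0 0 0 -1; -0.004 0 -0.0004 0 0 0 -1; -0.004 0 -0.0004 0 0 0 -1")

```text
time_s: 11.48
tool_pos: [0.449, 0.1383, 0.0868]
eef_rot: [0.997, 0.054, 0.052, -0.003]
wrist_force: [1.7, -0.5, -0.1]
grip_width: 0.0004
```

Request:
jog_arm(moves="-0.003 0 -0.0003 0 0 0 -1; -0.003 0 -0.0003 0 0 0 -1")

```text
time_s: 11.72
tool_pos: [0.4431, 0.1376, 0.0868]
eef_rot: [0.997, 0.054, 0.052, -0.003]
wrist_force: [1.0, -0.2, -0.5]
grip_width: 0.0003
```

Request:
jog_arm(moves="-0.003 0 -0.0003 0 0 0 -1")

```text
time_s: 11.85
tool_pos: [0.4406, 0.1374, 0.0869]
eef_rot: [0.997, 0.054, 0.053, -0.003]
wrist_force: [11.6, 1.2, -5.2]
grip_width: 0.0007
```

Request:
jog_arm(moves="-0.001 0 -0.0001 0 0 0 -1; 0.006 0 0.0006 0 0 0 -1; 0.0031 0 -0.03 0 0 0 -1; 0.0042 0 -0.04 0 0 0 0.2; 0.0042 0 -0.04 0 0 0 1; 0 0 -0.02 0 -6 0 1; 0 0 0 0 0 0 1")

```text
time_s: 12.72
tool_pos: [0.4444, 0.1377, 0.2179]
eef_rot: [0.999, 0.054, 0.0, -0.001]
wrist_force: [-0.1, -0.0, -0.2]
grip_width: 0.0324
```

```bash
python3 - <<'E'
from h import *
st=bot.observe(); im,P,T=grab('wrist','w7.png')
spot('red_knob','wrist',T)
hsv=cv2.cvtColor(im,cv2.COLOR_RGB2HSV)
t=P[(cv2.inRange(hsv,(95,80,40),(130,255,255))>0)&(abs(P[...,2]-.15)<.006)&(abs(P[...,1]-.16)<.16)]
print(len(t),np.median(t,0) if len(t) else 0,st['tool_pos'],st['wrist_force'],R.from_quat(st['eef_rot']).as_matrix().round(3))
m=(cv2.inRange(hsv,(0,120,60),(8,255,255))|cv2.inRange(hsv,(172,120,60),(180,255,255)))>0
k=P[m&(abs(P[...,2]-.12)<.006)]; print(len(k), cv2.minEnclosingCircle(k[:,:2].astype(np.float32)) if len(k) else 0, np.nanmedian(k,0))
E
```

```text
wrist red_knob 0.71 [0.5411 0.1475 0.1201]
3603 [0.47274281 0.13966279 0.14959446] [0.44438581 0.1376551  0.21793739] [-0.09596758 -0.03410768 -0.23567117] [[ 0.994  0.107  0.   ]
 [ 0.107 -0.994  0.002]
 [ 0.    -0.002 -1.   ]]
506 ((0.5374152064323425, 0.14648453891277313), 0.013598012737929821) [0.5377281  0.14672438 0.11962792]
```

View pics/w7.png

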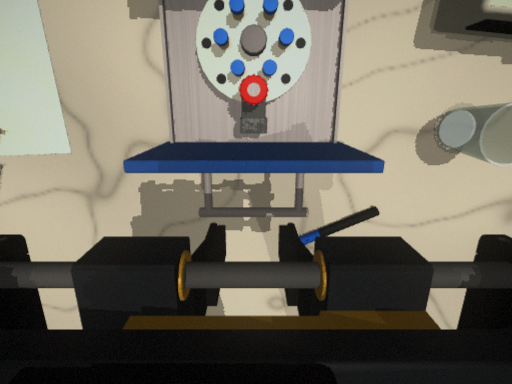

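Request:
jog_arm(moves="0.047 0.0006 0 0 0 0 0.3; 0.0466 0.0005 0.03 0 0 0 0.3; 0 0 0.04 0 0 0 0.3; 0 0 0 0 0 0 0.3")

```text
time_s: 13.32
tool_pos: [0.533, 0.146, 0.1435]
eef_rot: [0.999, 0.054, -0.003, 0.0]
wrist_force: [-0.4, 1.1, 1.2]
grip_width: 0.0563
```

```bash
cat > k.py <<'E'
from h import *
import sys
st=bot.observe(); im,P,T=grab('wrist',sys.argv[1])
hsv=cv2.cvtColor(im,cv2.COLOR_RGB2HSV)
t=P[(cv2.inRange(hsv,(95,80,40),(130,255,255))>0)&(abs(P[...,2]-.15)<.006)&(abs(P[...,1]-.16)<.16)]
print('front',len(t),np.median(t,0) if len(t) else 0)
print(st['tool_pos'],st['wrist_force'],st['grip_width'],st['time_s'])
m=(cv2.inRange(hsv,(0,120,40),(8,255,255))|cv2.inRange(hsv,(172,120,40),(180,255,255)))>0
k=P[m&(P[...,2]>.09)&(P[...,2]<.15)]
if len(k): print(len(k), cv2.minEnclosingCircle(k[:,:2].astype(np.float32)), np.nanmedian(k,0),np.percentile(k[:,2],[5,95,99]), k[:,:2].min(0),k[:,:2].max(0))
E
python3 k.py w8.png
```

```text
front 2213 [0.47425998 0.13963079 0.14942936]
[0.53301856 0.14604623 0.14349735] [-0.41471812  1.14293802  1.20123106] 0.056270432266046076 13.325
872 ((0.537905216217041, 0.14691714942455292), 0.01407378725707531) [0.54255071 0.14735313 0.11931214] [0.10635065 0.12058605 0.12103544] [0.52463796 0.13310114] [0.55177225 0.16055687]
```

View pics/w8.png

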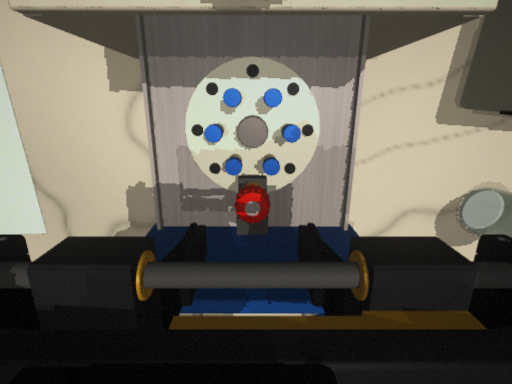

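Request:
jog_arm(moves="0 0 0.026 0 0 0 0.3; 0 0 0.025 0 0 0 0.3; 0 0 0.015 0 0 0 0.3; 0 0 0.010 0 0 0 0.3; 0 0 0 0 0 0 0.3")

```text
time_s: 14.0
tool_pos: [0.5362, 0.1465, 0.0715]
eef_rot: [0.999, 0.054, 0.0, 0.0]
wrist_force: [0.4, 0.1, -0.3]
grip_width: 0.0566
```

```bash
python3 k.py w9.png
```

```text
front 0 0
[0.53617975 0.14650824 0.07150685] [ 0.42775423  0.05385043 -0.3141699 ] 0.056632290581869735 14.0
1383 ((0.5382556915283203, 0.14680857956409454), 0.013901172205805779) [0.54644681 0.1481811  0.11840709] [0.10376828 0.12041183 0.12088401] [0.53544671 0.13301711] [0.5519307 0.1605076]
```

Knob between the pads with no contact; shift 2 mm and close.

Request:
jog_arm(moves="0.002 0 0 0 0 0 -1; 0 0 0 0 0 0 -1; 0 0 0 0 0 0 -1; 0 0 0 0 0 0 -1; 0 0 0 0 0 0 -1", squeeze=40)

```text
time_s: 14.68
tool_pos: [0.5383, 0.1465, 0.0713]
eef_rot: [0.999, 0.054, 0.0, 0.0]
wrist_force: [-0.4, -0.6, 2.3]
grip_width: 0.0254
```

Request:
jog_arm(moves="0 0 -0.003 0 0 0 -1; 0 0 -0.003 0 0 0 -1; 0 0 -0.003 0 0 0 -1; 0 0 -0.003 0 0 0 -1; 0 0 0 0 0 0 -1")

```text
time_s: 15.3
tool_pos: [0.5382, 0.1465, 0.0833]
eef_rot: [0.999, 0.054, -0.0, 0.0]
wrist_force: [2.7, -1.3, -7.3]
grip_width: 0.0253
```

```bash
python3 k.py w10.png
```

```text
front 0 0
[0.53815055 0.14652712 0.08325454] [ 2.68315514 -1.28122002 -7.30693527] 0.025290226171439976 15.3
1263 ((0.5415924787521362, 0.14712634682655334), 0.012892619706690311) [0.54694664 0.14809883 0.12994483] [0.11541244 0.1323201  0.13273893] [0.53808915 0.13434193] [0.55228827 0.15994073]
```

Knob has risen 12 mm with the tool, and the spring force is as expected. On to the stop.

Request:
jog_arm(moves="0 0 -0.002 0 0 0 -1; 0 0 -0.0015 0 0 0 -1; 0 0 -0.001 0 0 0 -1; 0 0 0 0 0 0 -1")

```text
time_s: 15.85
tool_pos: [0.5381, 0.1465, 0.0875]
eef_rot: [0.999, 0.054, -0.0, 0.0]
wrist_force: [4.0, -2.5, -12.9]
grip_width: 0.0245
```

Request:
jog_arm(moves="0 0 -0.0005 0 0 0 -1; 0 0 0 0 0 0 -1; 0 0 0 0 0 0 -1; 0 0 0 0 0 0 -1")

```text
time_s: 16.35
tool_pos: [0.538, 0.1465, 0.0876]
eef_rot: [0.999, 0.054, -0.0, -0.0]
wrist_force: [5.4, -0.2, -16.2]
grip_width: 0.025
```

```bash
python3 k.py w11.png; python3 - <<'E'
from h import *
im,P,T=grab('top')
hsv=cv2.cvtColor(im,cv2.COLOR_RGB2HSV)
for t in ('petri_stack','beaker','marker'): spot(t,'top',T)
t=P[(cv2.inRange(hsv,(95,80,40),(130,255,255))>0)&(abs(P[...,2]-.15)<.006)&(abs(P[...,1]-.14)<.16)]
print('front',len(t),np.median(t,0) if len(t) else 0, np.polyfit(t[:,1],t[:,0],1) if len(t)>10 else 0)
E
```

```text
front 0 0
[0.53803269 0.14652225 0.08759938] [  5.39869959  -0.22985475 -16.24345   ] 0.025028633884596748 16.35
1268 ((0.5413252711296082, 0.147298663854599), 0.012964446097612381) [0.54688713 0.14810533 0.13426286] [0.11978049 0.13651706 0.13695093] [0.53759726 0.13436396] [0.5522799  0.15990064]
top petri_stack 0.96 [0.7051 0.1646 0.1928]
top petri_stack 0.36 [0.5724 0.5386 0.0648]
top beaker 0.68 [ 0.5243 -0.137   0.0206]
front 74 [0.46342619 0.21557169 0.14930908] [-0.10802275  0.48521599]
```

View pics/w11.png

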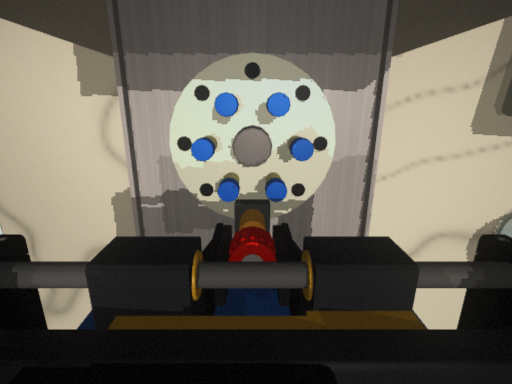

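```bash
python3 -c "
from rig import bot
print(bot.close_job())"
```

```text
the job is handed in; nothing more can be done
None
```

The drawer is out at its stop. I handed the job in at about 16.5 s, with the gripper still holding the red knob up at its upper stop.

**Missed first pull:** My first pull passed over the handle and moved nothing. The fingers seen in the wrist camera end about 22 mm short of the stated TCP, so I allowed for that from then on. I hooked the handle with closed fingers rather than pinching it across, which would have brought the gripper's body over the petri dishes.

**Last checks:**
- **Drawer:** it travelled about 176 mm from its slightly open start. The pull force jumped from about 2 N to about 12 N at the end, which marks the stop.
- **Knob:** its top rose from 120.5 to about 136.8 mm above the bench, so it lifted the full 16 mm. The grip width is 25 mm. The downward force on the tool is about 16 N, above the 9 N spring force, so it rests on its upper stop.
- **Sideways force:** about 5 N remained at the knob, pressing the drawer outward onto its stop.
- **Other things:** the petri stack and beaker are where they were. The network did not find the marker in the last top picture. The rest I did not measure again, but the arm stayed clear of them.

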